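Shut the instrument housing and lock its quarter-turn fastener

ROBOT

A 7-joint arm with a two-finger parallel gripper is mounted at the origin on the work surface. World frame = base frame: x ahead of the robot, y to its left, z up, the work surface at z = 0. Lengths are in m, angles in rad, forces in N, time in s.
With the tool pointing down it reaches from about 0.4 to 0.85 m from the base axis. Payload 10.4 kg.
Tool frame: the origin (TCP) lies between the finger pads; the fingertips stand manip.tcp_to_tips ahead of it and the grasp point (between the pads) lies 2 mm behind it (manip.tcp_to_tips is the distance from the TCP to the fingertips, in m); y points along the fingers, z is the direction in which the jaws open and shut, and the axes are right-handed (so a half turn about y gives the same grasp; the last joint's range is limited). The gripper opens to 85 mm and grips with 20 to 120 N. Pads are 22 mm wide; open, the fingers measure 114 mm over their backs; the gripper's body (76 mm by 85 mm) begins 54 mm behind the grasp point. The pads swing forward as they close: fully open they stand 13 mm farther back than shut.
Start: joints at [-1.157, 0.332, -0.065, 1.46, 0.022, 1.35, -0.088], TCP at [0.264, 0.566, 0.248] pointing down, gripper open.
Joint ranges: [-2.6, 2.6], [-0.5, 2.12], [-1.47, 1.34], [0.16, 2.42], [-1.27, 4.41], [0.06, 2.06], [-2.6, 2.6]. Speed limits (rad/s): [2.22, 2.22, 2.79, 2.79, 3.14, 3.14, 3.14].

INTERFACE

Orientations are given as a unit quaternion [x, y, z, w].
In Python, from workcell import manip gives the robot as it stands. The module is installed in compiled form; this text tells all that it offers.
- The arm moves only by the tool move_arm, never from a script. Its argument "increments" is a list of rows, each an object with "offset": the shift along the tool's x, y, z in m, a list of three; "yaw": the turn about the tool's y in degrees; "jaw": the closure in counts, from 0 (fully open) to 255 (shut). In form: [{"offset": [tx, ty, tz], "yaw": yaw, "jaw": jaw}, ...]. A call has 1 to 10 rows; each row is the pose to reach, as a shift and turn from the pose measured when the call began, along the tool's axes at that moment; what a row does not reach only later rows make up. A row lasts 1/12 s, in which the tool goes at most 41.7 mm and 7.16 degrees, less where a joint would pass 70% of its speed; a pose out of reach is approached as far as the arm can. A call with a gripper value outside its range is refused whole. The fingers move at their own pace and stop on an object; "squeeze" is the grip in N (left out, the last holds). Time passes only in rows, so rows that repeat a pose let the fingers close. It gives the time, the measured TCP pose, the force and the opening at its end, in the units of the state.
- manip.get_obs(): the state, without advancing time (a new reading comes with each control period).
- manip.camera(name): name is "scene" or "top" or "wrist"; returns a dict with "pixels" (420x560x3 uint8, red, green, blue), "depth" (420x560 float32, m along the optical axis (not along the pixel's ray), 0 where there is no reading), "intrinsics" (3x3 intrinsics, pixels), "R" (3x3) and "t" (3): a world point X has camera coordinates R X + t; the wrist camera has in their place "mount" (4x4, takes a point from camera to tool coordinates, whose origin is the TCP and whose axes are the tool frame's). Camera axes: x right, y down, z forward; pixel columns grow to the right and rows downward; lengths in m; the calibration is good to about 2 mm. A picture is of the moment at which its call begins: read the wrist's pose just before it.
- manip.hand_in(): hands the job in, once; it reports no verdict.
Trained networks look in a picture, given as the dict that the camera call returned (one of the last four; its "shot" number tells which), for a name from the list of things; names that differ only in an ending like _2 or _b are one class to them, and where a whole thing is asked for, a point or a joint stands for the part that bears it (a point fixed in the world has none). Each returns a list of dicts, best first, with "confidence" (0 to 1); they miss things now and then, are a little off and sometimes report something else, mostly with a low value. They report only what shows in the picture. A call takes as long as a camera call.
- manip.recognise(picture, query): "bbox" ([left, top, right, bottom] in pixels, round what is visible of it).
- manip.spot_point(picture, query): "centre" ([column, row] in pixels: a listed point, or the origin of a listed thing).
The state is a dict: "clock": time; "joint_pos": joint angles; "joint_velocities": joint speeds; "tau": joint torques, N m; "position": TCP position; "ee_rot": TCP orientation; "ft_force": force on the tool from outside, world axes, zero at the start; "torque": the same for the moment, N m; "grip_width": opening from 0.0 (shut) to 1.0 (fully open).
Only numpy, scipy, OpenCV 4.12 (cv2) and the standard library are available. Lean on these libraries where they do the work, as an engineer would, in place of code of your own. Each camera call takes 0.05 s, during which the arm holds its last target. There are 200 camera calls.

TASK

The cover of the black instrument housing on the optical table has been left ajar. Push it down with a fingertip until it is fully shut, then set a fingertip in the slot of the big round fastener on the cover and turn it clockwise (seen from above) as far as it goes, so that the cover is locked. Grip and lift nothing, never swing the cover wide open, leave the things standing around the housing where they are, and finish with the hand clear of everything.

Things in the scene. Friction and masses are not known exactly. Their poses are not given: they have to be found in the camera images.
- housing: Black open-topped box fixed to the table, 240 (x) x 280 (y) x 80 mm high, walls 6 mm; origin at the centre of its underside, z up, its front faces its own -x (roughly towards the robot), y to its left side. Its rear has low clamp feet and short connectors. The grey cover is hinged along its top rear edge.
- cover (a joint): Opening angle (rad) of the cover, a grey plate 240 x 280 x 6 mm. 0 = fully shut on the housing (top face 86 mm above the table); grows as the front edge rises. Starts 0.2 to 0.5; stop at 0.9. Hinge axis along the housing's y at housing-frame x = +120, z = 80 mm (the plate's underside). Stiff: it stays where left; pushing down near the front edge takes about 3 to 6 N.
- cover_edge (a point): Point on the cover's top face at the middle of its free front edge, 240 mm from the hinge.
- cover_left (a point): Bare spot on the cover's top face, good to push on: 30 mm in from the front edge (210 mm from the hinge), 100 mm to the left (+y of the housing) of its middle line. Axes as the cover's (z normal to it, x away from the front edge, towards the hinge).
- cover_right (a point): The same spot on the right, 100 mm to the -y side of the middle line.
- fastener (a joint): Angle (rad), growing clockwise seen from above. 0 = open, slot left to right (along the housing's y); 1.571 = locked at its stop, slot front to back (along the housing's x). Starts 0 to 0.3, stays where left, turns with 0.12 N m (3 to 4 N at 36 mm from the axis). Its cam tongue swings under a ledge in the housing; if turned before the cover is shut it lands on the ledge and blocks shutting.
- slot_center (a point): On the fastener's axis, on its slot's floor. Aluminium disc 110 mm across, 20 mm high, on the cover's top, axis on the cover's middle line 75 mm from the front edge (housing x = -45 mm when shut). One straight slot 38 mm wide, 14 mm deep runs right across through the centre, open at both ends; floor 92 mm above the table when shut. Axes turn with the disc: y along the slot, z up.
- slot_end (a point): On the slot's floor, 36 mm from the axis towards one end (the end on the housing's right, -y, when open; it swings to the front as the fastener locks). The opposite half of the slot is alike.
- lens_mount: Bystander: small round lens holder on a steel post, 40 mm foot, 85 mm high, beside the housing on its left. Origin at the centre of its underside.
- parts_tray: Bystander: red open plastic tray 90 x 60 x 30 mm, beside the housing on its left. Origin at the centre of its underside.
- bottle: Bystander: small amber bottle 40 mm across, 85 mm high, beside the housing on its right. Origin at the centre of its underside.

How it is judged:
On the way, in this order (a step that is already met when the one before it is completed fails the run):
1. the cover is pushed fully shut (within 0.03 rad) while the fastener is still unlocked (value of joint cover below 0.03 rad and value of joint fastener below 0.7 rad), for 0.2 s.
2. the fastener is turned home (past 1.45 rad) with the cover shut (value of joint cover below 0.03 rad and value of joint fastener above 1.45 rad), for 0.2 s.
At the end, for the whole second after the job is handed in: The cover is shut within 0.03 rad, the fastener stands past 1.45 rad (its stop is at 1.571), and the lens mount, tray and bottle are each within 20 mm of where they stood (all of step 2 and not (distance of any of lens_mount, bottle, parts_tray from where it was at the start of the episode above 0.02 m)); the robot touches nothing.
It fails at once if a bystander is pushed, lifted or carried more than 20 mm (distance of any of lens_mount, bottle, parts_tray from where it was at the start of the episode above 0.02 m).
It fails at once if the cover is swung wide open (past 0.75 rad) (value of joint cover above 0.75 rad).
It also fails if it takes over 45 s, if anything falls off the work surface, if the arm or the gripper's body presses on something with over 40 N, if the wrist force passes 120 N, or if a joint passes its speed limit or range.

## Working session

There is one attempt and no reset: what is moved stays moved. The work goes in short steps, Python scripts to look and compute and a tool call to move; the robot and the scene stay as the last step left them, time stands still between calls to the robot, and variables do not carry over. Pictures are saved under pics/ and viewed, about 8 in all and at most 12, crops included, and the job is handed in when it is done.

Besides the shell and the picture viewer there is one more tool, called as name(argument=value, ...) on one line, values as JSON. move_arm: Moves the arm, as the interface text tells. Its arguments: {"type":"object","properties":{"increments":{"type":"array","items":{"type":"object","properties":{"offset":{"type":"array","items":{"type":"number"}},"yaw":{"type":"number"},"jaw":{"type":"number"}}}},"squeeze":{"type":"number"}},"required":["increments"]}

```bash
mkdir -p pics; cat > h.py <<'E'
from workcell import manip
import numpy as np, cv2
from scipy.spatial.transform import Rotation as Rn
def shot(name,fn=None):
    o=manip.get_obs(); c=manip.camera(name)
    if name=="wrist":
        T=np.eye(4);T[:3,:3]=Rn.from_quat(o['ee_rot']).as_matrix();T[:3,3]=o['position'];M=T@np.array(c['mount'])
        c['_R'],c['_p']=M[:3,:3],M[:3,3]
    else:
        R=np.array(c['R']);c['_R']=R.T;c['_p']=-R.T@np.array(c['t'])
    if fn: cv2.imwrite('pics/'+fn,cv2.cvtColor(c['pixels'],cv2.COLOR_RGB2BGR))
    return c
def px(c,u,v):
    K=np.array(c['intrinsics']);r,q=int(round(v)),int(round(u))
    d=c['depth'][max(r-2,0):r+3,max(q-2,0):q+3];d=d[d>0]
    d=np.median(d) if d.size else np.nan
    return c['_p']+c['_R']@(np.linalg.inv(K)@[u,v,1]*d)
E
python3 - <<'E'
from h import *
o=manip.get_obs();print(o['clock'],o['position'],o['ee_rot'],o['grip_width'],manip.tcp_to_tips)
print(Rn.from_quat(o['ee_rot']).as_matrix().round(3))
for n in ("scene","top"):
    c=shot(n,n+'1.png')
    for q in ["housing","cover_edge","cover_left","cover_right","slot_center","slot_end","lens_mount","parts_tray","bottle"]:
        for s in manip.spot_point(c,q)[:2]:
            print(n,q,round(s['confidence'],2),np.round(s['centre']),px(c,*s['centre']).round(3))
a=[cv2.imread(f'pics/{n}1.png') for n in("scene","top")]
cv2.imwrite('pics/a.png',cv2.resize(np.vstack(a),(560,600)) if 0 else cv2.resize(np.hstack(a),(800,300)))
E
```

```text
0.0 [0.26425448 0.56597343 0.24748266] [ 0.69083683 -0.15328148  0.15311051 -0.68978724] 0.9993161527112778 0.017
[[ 0.906 -0.001  0.423]
 [-0.423 -0.001  0.906]
 [ 0.    -1.    -0.002]]
scene housing 0.85 [285. 224.] [0.636 0.108 0.109]
scene cover_edge 0.83 [283. 125.] [0.279 0.079 0.001]
scene cover_left 0.72 [336. 135.] [0.473 0.19  0.173]
scene cover_right 0.73 [233. 145.] [0.513 0.002 0.171]
scene slot_center 0.77 [288. 162.] [0.536 0.105 0.16 ]
scene slot_end 0.73 [267. 159.] [0.535 0.068 0.163]
scene lens_mount 0.59 [381. 190.] [0.469 0.309 0.011]
scene parts_tray 0.82 [410. 242.] [0.59  0.362 0.002]
scene bottle 0.66 [173. 223.] [ 0.605 -0.117  0.031]
top housing 0.79 [249. 237.] [0.544 0.11  0.156]
top cover_edge 0.96 [262. 282.] [0.467 0.089 0.181]
top cover_left 0.71 [196. 278.] [0.476 0.196 0.172]
top cover_right 0.64 [318. 252.] [ 0.515 -0.005  0.17 ]
top slot_center 0.89 [253. 240.] [0.538 0.103 0.159]
top slot_end 0.89 [274. 241.] [0.536 0.068 0.163]
top lens_mount 0.61 [147. 286.] [0.465 0.298 0.078]
top parts_tray 0.86 [128. 224.] [0.59  0.36  0.004]
top bottle 0.94 [362. 217.] [ 0.592 -0.109  0.057]
top bottle 0.51 [252. 243.] [0.532 0.105 0.161]
```

View pics/top1.png

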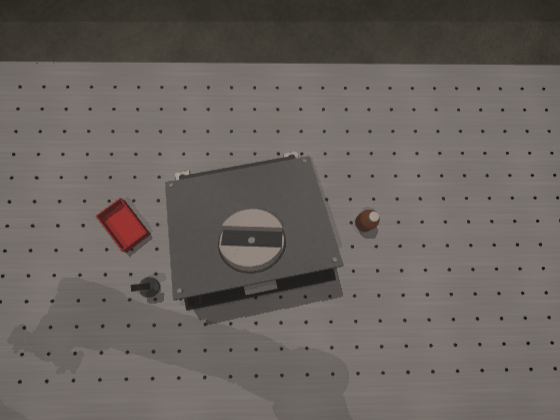

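View pics/scene1.png

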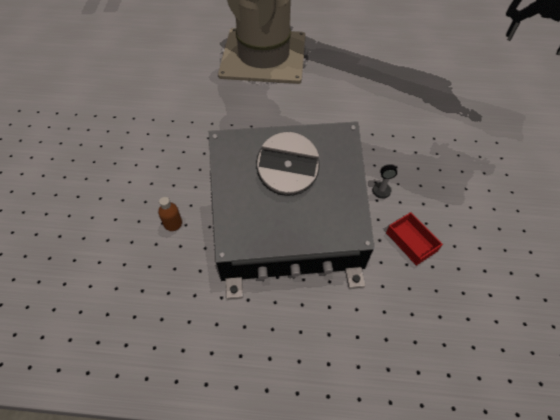

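The top view shows the disc at about (252,240), with the slot almost horizontal in the image. The cover's front edge runs from (178,297) to (340,262), and the lens mount, tray and bottle are all clear of it. From these I estimate housing yaw ≈0.19, cover ≈0.42 rad and fastener ≈0.24. I'll move above cover_left with the jaws shut.

move_arm(increments=[{"offset":[0.034,0,-0.026],"yaw":0,"jaw":255},{"offset":[0.068,0,-0.051],"yaw":0,"jaw":255},{"offset":[0.102,0,-0.077],"yaw":0,"jaw":255},{"offset":[0.135,0,-0.102],"yaw":0,"jaw":255},{"offset":[0.17,0,-0.127],"yaw":0,"jaw":255},{"offset":[0.204,0,-0.153],"yaw":0,"jaw":255},{"offset":[0.237,0,-0.178],"yaw":0,"jaw":255},{"offset":[0.271,0,-0.204],"yaw":0,"jaw":255},{"offset":[0.305,0,-0.23],"yaw":0,"jaw":255},{"offset":[0.338,0,-0.255],"yaw":0,"jaw":255}], squeeze=20)

```text
clock: 1.83
position: [0.4602, 0.1963, 0.2487]
ee_rot: [-0.69, 0.153, -0.153, 0.691]
ft_force: [1.8, 0.4, -0.6]
grip_width: -0.0
```

move_arm(increments=[{"offset":[0,0,0],"yaw":0,"jaw":255},{"offset":[0,0,0],"yaw":0,"jaw":255}])

```text
clock: 2.0
position: [0.4614, 0.1937, 0.249]
ee_rot: [-0.69, 0.155, -0.155, 0.69]
ft_force: [-1.1, 0.4, -0.2]
grip_width: 0.003
```

move_arm(increments=[{"offset":[0,0.02,0],"yaw":0,"jaw":255},{"offset":[0,0.04,0],"yaw":0,"jaw":255},{"offset":[0,0.05,0],"yaw":0,"jaw":255},{"offset":[0,0.06,0],"yaw":0,"jaw":255},{"offset":[0,0.07,0],"yaw":0,"jaw":255},{"offset":[0,0.08,0],"yaw":0,"jaw":255},{"offset":[0,0.09,0],"yaw":0,"jaw":255},{"offset":[0,0.1,0],"yaw":0,"jaw":255},{"offset":[0,0.11,0],"yaw":0,"jaw":255},{"offset":[0,0.12,0],"yaw":0,"jaw":255}])

```text
clock: 2.83
position: [0.4614, 0.1937, 0.128]
ee_rot: [-0.69, 0.155, -0.155, 0.69]
ft_force: [-1.4, -1.1, 3.9]
grip_width: 0.004
```

move_arm(increments=[{"offset":[0,0.006,0],"yaw":0,"jaw":255},{"offset":[0,0.012,0],"yaw":0,"jaw":255},{"offset":[0,0.018,0],"yaw":0,"jaw":255},{"offset":[0,0.023,0],"yaw":0,"jaw":255},{"offset":[0,0.023,0],"yaw":0,"jaw":255}])

```text
clock: 3.25
position: [0.4612, 0.1936, 0.104]
ee_rot: [-0.69, 0.155, -0.155, 0.69]
ft_force: [-0.3, -0.1, 0.1]
grip_width: 0.001
```

move_arm(increments=[{"offset":[0,0.002,0],"yaw":0,"jaw":255},{"offset":[0,0.004,0],"yaw":0,"jaw":255},{"offset":[0,0.005,0],"yaw":0,"jaw":255},{"offset":[0,0.005,0],"yaw":0,"jaw":255}])

```text
clock: 3.58
position: [0.4618, 0.1938, 0.1027]
ee_rot: [-0.689, 0.155, -0.155, 0.691]
ft_force: [-18.7, -7.7, 44.7]
grip_width: 0.002
```

move_arm(increments=[{"offset":[0,-0.03,0],"yaw":0,"jaw":255},{"offset":[0,-0.06,0],"yaw":0,"jaw":130},{"offset":[0,-0.1,0],"yaw":0,"jaw":90},{"offset":[0,-0.14,0],"yaw":0,"jaw":80},{"offset":[0,-0.14,0],"yaw":0,"jaw":80},{"offset":[0,-0.14,0],"yaw":0,"jaw":80}])

```text
clock: 4.08
position: [0.463, 0.1941, 0.2453]
ee_rot: [-0.688, 0.154, -0.157, 0.692]
ft_force: [0.6, 0.3, -0.5]
grip_width: 0.683
```

```bash
python3 - <<'E'
from h import *
o=manip.get_obs();print(o['clock'],o['position'],o['grip_width'])
a=[]
for n in ("scene","top","wrist"):
    c=shot(n,n+'2.png');a.append(cv2.imread(f'pics/{n}2.png'))
    for q in ["cover_edge","cover_left","cover_right","slot_center","slot_end"]:
        for s in manip.spot_point(c,q)[:1]:
            print(n,q,round(s['confidence'],2),np.round(s['centre']),px(c,*s['centre']).round(4))
cv2.imwrite('pics/b.png',cv2.resize(np.hstack(a[1:]),(800,300)))
E
```

```text
4.0833 [0.46295676 0.1941266  0.24525285] 0.6831305603177793
scene cover_edge 0.72 [284. 151.] [ 0.3647  0.0894 -0.0004]
scene cover_left 0.77 [329. 156.] [0.4484 0.1858 0.086 ]
scene slot_center 0.65 [286. 176.] [0.5159 0.1023 0.0923]
scene slot_end 0.57 [267. 175.] [0.5155 0.0646 0.0929]
top cover_edge 0.84 [265. 294.] [0.4471 0.0839 0.0842]
top cover_left 0.6 [209. 291.] [0.4558 0.1605 0.2987]
top cover_right 0.93 [314. 267.] [ 0.495  -0.0085  0.086 ]
top slot_center 0.75 [253. 256.] [0.5154 0.1048 0.0933]
top slot_end 0.64 [276. 254.] [0.5191 0.0623 0.0932]
wrist cover_edge 0.66 [166. 234.] [0.4495 0.0904 0.0865]
wrist cover_left 0.6 [275. 195.] [0.4584 0.1912 0.0865]
wrist cover_right 0.64 [106. 313.] [ 0.4944 -0.0032  0.0864]
wrist slot_center 0.88 [214. 296.] [0.4532 0.1651 0.2328]
wrist slot_end 0.94 [179. 308.] [0.4373 0.1665 0.2644]
```

View pics/b.png

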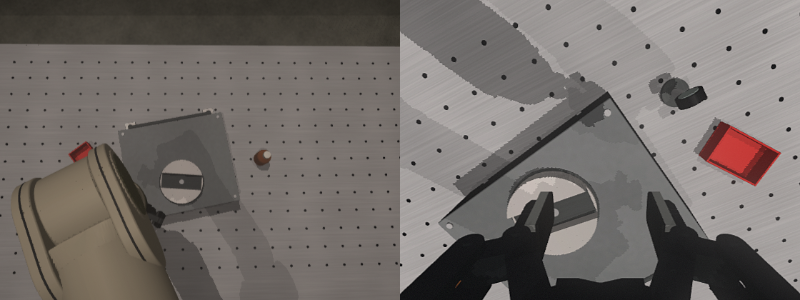

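Cover is shut: its points read z≈0.086. In the top view the slot is centred near (182,181) of the half-scale picture and lies along world y. I'll refine the slot's axis from depth.

```bash
python3 - <<'E'
from h import *
print(manip.get_obs()['joint_pos'])
for n in ("scene","top"):
    c=shot(n);K=np.array(c['intrinsics']);d=c['depth']
    v,u=np.nonzero(d>0);P=(c['_p'][:,None]+c['_R']@(np.linalg.inv(K)@np.vstack([u,v,np.ones(len(u))])*d[v,u])).T
    r=np.hypot(P[:,0]-.5165,P[:,1]-.103)
    D=P[(r<.065)&(P[:,2]>.102)&(P[:,2]<.112)]
    (cx,cy),rad=cv2.minEnclosingCircle(D[:,:2].astype(np.float32));print(n,'disc',cx,cy,rad,np.median(D[:,2]))
    r=np.hypot(P[:,0]-cx,P[:,1]-cy)
    S=P[(r<.05)&(P[:,2]>.088)&(P[:,2]<.098)];m=S[:,:2].mean(0);w,V=np.linalg.eigh(np.cov(S[:,:2].T))
    print('slot',m,np.degrees(np.arctan2(V[1,1],V[0,1])),np.sqrt(w),len(S))
E
```

```text
[-0.70338046  0.0529198   0.22441031  1.80390129 -0.01332289  1.28423486
  0.6525764 ]
scene disc 0.5189014673233032 0.10218440741300583 0.05668868497014046 0.10595148070736915
slot [0.51237007 0.10321661] 85.4948159833269 [0.00884265 0.02804124] 615
top disc 0.5188654661178589 0.10341056436300278 0.05526035651564598 0.10626299726773747
slot [0.51918591 0.10359975] 85.5122291354443 [0.01081138 0.02809239] 1093
```

move_arm(increments=[{"offset":[0.03,0,-0.02],"yaw":-6,"jaw":80},{"offset":[0.06,0,-0.04],"yaw":-12,"jaw":80},{"offset":[0.089,0,-0.059],"yaw":-18,"jaw":80},{"offset":[0.089,0,-0.059],"yaw":-21,"jaw":80},{"offset":[0.089,0,-0.059],"yaw":-21,"jaw":80},{"offset":[0.089,0,-0.059],"yaw":-21,"jaw":80}])

```text
clock: 5.58
position: [0.5166, 0.1025, 0.2425]
ee_rot: [-0.706, 0.027, -0.028, 0.707]
ft_force: [-0.3, 0.3, -0.7]
grip_width: 0.687
```

```bash
python3 - <<'E'
from h import *
o=manip.get_obs();R=Rn.from_quat(o['ee_rot']).as_matrix()
print(o['clock'],o['position'],o['grip_width'],np.degrees(np.arctan2(R[1,2],R[0,2])),R.round(3))
print(R.T@(np.array([.5185,.103,.092])-o['position']))
shot('wrist','w3.png')
E
```

```text
5.5833 [0.5166194  0.10251127 0.24245508] 0.6868322886480257 85.53136995254081 [[ 0.997  0.001  0.078]
 [-0.078  0.002  0.997]
 [ 0.001 -1.     0.002]]
[0.00174271 0.15045718 0.00032389]
```

View pics/w3.png

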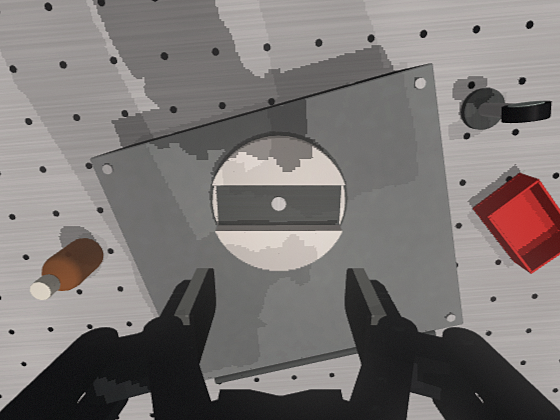

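The slot is horizontal in the wrist view, centred at (279,204), with the fingers symmetric about column 280. The tool is aligned, so I'll descend.

move_arm(increments=[{"offset":[0.0015,0.03,0],"yaw":0,"jaw":80},{"offset":[0.0015,0.06,0],"yaw":0,"jaw":80},{"offset":[0.0015,0.09,0],"yaw":0,"jaw":80},{"offset":[0.0015,0.105,0],"yaw":0,"jaw":80},{"offset":[0.0015,0.112,0],"yaw":0,"jaw":80},{"offset":[0.0015,0.118,0],"yaw":0,"jaw":80},{"offset":[0.0015,0.124,0],"yaw":0,"jaw":80},{"offset":[0.0015,0.13,0],"yaw":0,"jaw":80},{"offset":[0.0015,0.131,0],"yaw":0,"jaw":80}])

```text
clock: 6.38
position: [0.518, 0.1035, 0.1113]
ee_rot: [-0.706, 0.027, -0.027, 0.707]
ft_force: [0.3, -0.5, -0.6]
grip_width: 0.688
```

No contact, tips should be in the slot. Now turning clockwise.

move_arm(increments=[{"offset":[0,0.001,0],"yaw":5,"jaw":80},{"offset":[0,0.001,0],"yaw":10,"jaw":80},{"offset":[0,0.001,0],"yaw":15,"jaw":80},{"offset":[0,0.001,0],"yaw":20,"jaw":80},{"offset":[0,0.001,0],"yaw":25,"jaw":80},{"offset":[0,0.001,0],"yaw":30,"jaw":80},{"offset":[0,0.001,0],"yaw":35,"jaw":80},{"offset":[0,0.001,0],"yaw":40,"jaw":80}])

```text
clock: 7.05
position: [0.5197, 0.1032, 0.1112]
ee_rot: [-0.653, 0.268, -0.27, 0.655]
ft_force: [5.0, -2.5, -2.3]
grip_width: 0.685
```

```bash
python3 - <<'E'
from h import *
o=manip.get_obs();print(o['joint_pos'],o['torque'],o['ft_force'],o['position'])
shot('wrist','w4.png')
E
```

```text
[-0.63164642  0.25092345  0.39674187  1.89521858 -0.11479981  1.01193151
  0.60539048] [-0.37486744 -1.38790898  0.15075408] [ 5.04770971 -2.49762402 -2.31467587] [0.5196615  0.10321169 0.11121876]
```

View pics/w4.png

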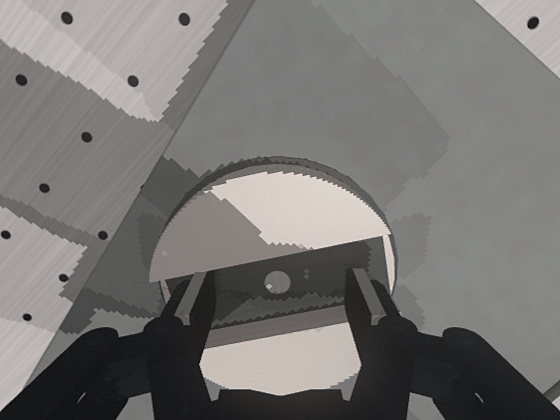

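The fingertips are in the slot and the disc follows, lagging by about 10° as the slack predicts. Continuing.

move_arm(increments=[{"offset":[0,0,0],"yaw":5,"jaw":80},{"offset":[0,0,0],"yaw":10,"jaw":80},{"offset":[0,0,0],"yaw":15,"jaw":80},{"offset":[0,0,0],"yaw":20,"jaw":80},{"offset":[0,0,0],"yaw":25,"jaw":80},{"offset":[0,0,0],"yaw":30,"jaw":80},{"offset":[0,0,0],"yaw":35,"jaw":80},{"offset":[0,0,0],"yaw":40,"jaw":80},{"offset":[0,0,0],"yaw":44,"jaw":80}])

```text
clock: 7.85
position: [0.521, 0.102, 0.112]
ee_rot: [-0.5, 0.496, -0.499, 0.505]
ft_force: [4.1, -5.1, -2.7]
grip_width: 0.687
```

move_arm(increments=[{"offset":[0,0,0],"yaw":2,"jaw":80},{"offset":[0,0,0],"yaw":4,"jaw":80},{"offset":[0,0,0],"yaw":4,"jaw":80}])

```text
clock: 8.1
position: [0.5214, 0.1017, 0.1125]
ee_rot: [0.482, -0.513, 0.517, -0.487]
ft_force: [1.1, -1.5, -1.1]
grip_width: 0.688
```

```bash
python3 - <<'E'
from h import *
o=manip.get_obs();R=Rn.from_quat(o['ee_rot']).as_matrix()
print(o['torque'],o['ft_force'],o['position'],np.degrees(np.arctan2(R[1,2],R[0,2])))
E
```

```text
[-0.39401113 -0.20448787  0.04717221] [ 1.1384334  -1.47339106 -1.1451455 ] [0.52138366 0.10171819 0.11246567] -3.511782761918355
```

move_arm(increments=[{"offset":[0,0.001,0],"yaw":2,"jaw":80},{"offset":[0,0.001,0],"yaw":4,"jaw":80},{"offset":[0,0.001,0],"yaw":4,"jaw":80}])

```text
clock: 8.35
position: [0.5214, 0.1016, 0.1122]
ee_rot: [0.465, -0.529, 0.533, -0.47]
ft_force: [-3.3, -4.3, 6.6]
grip_width: 0.689
```

```bash
python3 - <<'E'
from h import *
o=manip.get_obs();R=Rn.from_quat(o['ee_rot']).as_matrix()
print(o['torque'],o['ft_force'],o['position'],np.degrees(np.arctan2(R[1,2],R[0,2])))
shot('wrist','w5.png')
E
```

```text
[-1.01270744  0.6756998   3.02329113] [-3.31996587 -4.25322249  6.63526613] [0.52137928 0.10161859 0.11223001] -7.25165688548074
```

View pics/w5.png

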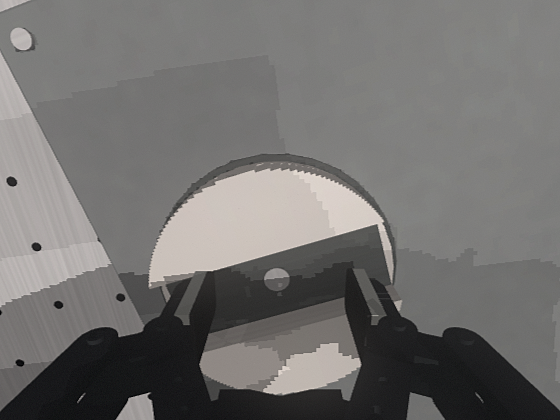

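The torque jumped to 3 N·m, so the fastener is at its stop. Next I relieve the pressure, rise, and back off.

move_arm(increments=[{"offset":[0,0,0],"yaw":-5,"jaw":80},{"offset":[0,0,0],"yaw":-12,"jaw":80},{"offset":[0,0,0],"yaw":-14,"jaw":80},{"offset":[0,-0.01,0],"yaw":-14,"jaw":80},{"offset":[0,-0.03,0],"yaw":-14,"jaw":80},{"offset":[0,-0.07,0],"yaw":-14,"jaw":80},{"offset":[0,-0.11,0],"yaw":-14,"jaw":80},{"offset":[0,-0.15,0],"yaw":-14,"jaw":80},{"offset":[0,-0.16,0],"yaw":-14,"jaw":80},{"offset":[0,-0.16,0],"yaw":-14,"jaw":80}])

```text
clock: 9.23
position: [0.5216, 0.1019, 0.277]
ee_rot: [-0.524, 0.466, -0.473, 0.533]
ft_force: [0.6, 0.3, -0.2]
grip_width: 0.686
```

```bash
python3 - <<'E'
from h import *
o=manip.get_obs();R=Rn.from_quat(o['ee_rot']).as_matrix()
print(o['clock'],o['ft_force'],o['position'],np.degrees(np.arctan2(R[1,2],R[0,2])))
for n in("wrist","scene"):
    c=shot(n,n+'6.png');K=np.array(c['intrinsics']);d=c['depth']
    v,u=np.nonzero(d>0);P=(c['_p'][:,None]+c['_R']@(np.linalg.inv(K)@np.vstack([u,v,np.ones(len(u))])*d[v,u])).T
    r=np.hypot(P[:,0]-.5185,P[:,1]-.103)
    S=P[(r<.05)&(P[:,2]>.088)&(P[:,2]<.098)];w,V=np.linalg.eigh(np.cov(S[:,:2].T))
    print(n,'slot',S.mean(0),np.degrees(np.arctan2(V[1,1],V[0,1])),np.sqrt(w),len(S))
    if n=="wrist":
      for q in ["cover_left","cover_right","cover_edge"]:
        for s in manip.spot_point(c,q)[:1]: print(q,s['confidence'],px(c,*s['centre']).round(4))
    for q in ["lens_mount","bottle","parts_tray"]:
        for s in manip.spot_point(c,q)[:1]: print(n,q,s['confidence'],px(c,*s['centre']).round(3))
E
```

```text
9.2333 [ 0.59174708  0.28284596 -0.24948494] [0.52161445 0.1019395  0.27696459] 6.763830937388929
wrist slot [0.5190465  0.09998953 0.09326826] -169.67294927907474 [0.01045155 0.02819204] 4055
cover_left 0.72 [0.4582 0.1921 0.0867]
cover_right 0.76 [ 0.4953 -0.0047  0.0864]
cover_edge 0.67 [0.4488 0.087  0.0868]
wrist bottle 0.97 [ 0.583 -0.107  0.024]
scene slot [0.51981851 0.10275644 0.09275076] -170.08749554555249 [0.01079635 0.02826444] 746
scene lens_mount 0.58 [0.48  0.309 0.007]
scene bottle 0.6 [ 0.606 -0.119  0.032]
scene parts_tray 0.68 [0.585 0.366 0.003]
```

View pics/wrist6.png

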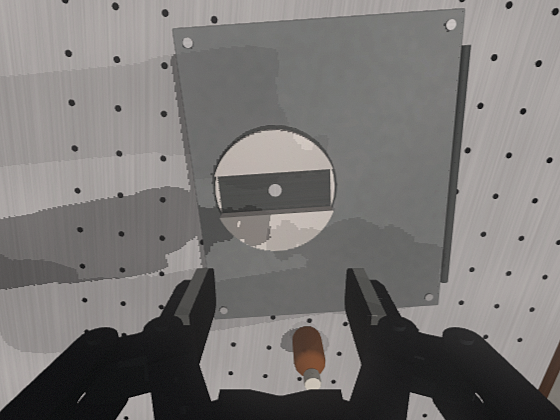

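The slot is at 10.1° and the housing x axis at 10.7°, so the fastener is at its stop. The cover reads z≈0.0866, level at both sides and the front. The hand is clear, so I'll hand in.

```bash
python3 -c "
from workcell import manip
print(manip.hand_in())"
```

```text
the job is handed in; nothing more can be done
None
```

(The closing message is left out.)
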